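Load a plate under the hold-down spring of a tack-welding jig

TASK

Load the loose steel plate into the tack-welding jig: press it down hard on its top with the fingertips, against the sprung copper bar it rides on, and keep it pressed while you slide it along between the guides, under the leaf spring, until its end is up against the stop block; then let go, leaving it held down flat by the spring. Do not lift the plate, keep the fingers off the spring, and leave the other things on the bench alone.

Things in the scene. Friction and masses are not known exactly. Their poses are not given: they have to be found in the camera images.
- jig: tack-welding jig fixed to the bench, 335 long x 100 wide mm; origin: centre of its underside, on the bench; +x is the loading direction, z up. Steel bed 24 mm above the bench with a groove for the copper bar. Stop block at the +x end: 45 long x 60 wide mm, x = 112 to 157, top 46 mm above the bench, clamp screws to 57 mm. Lightly oiled: friction on the plate about 0.2.
- guides (a point): point in the jig at x = 0, y = 0, on the level of the guides' tops, 31.5 mm above the bench. The side guides run along both sides of the bed from x = -163 to +104 mm: inner faces at y = +-24 mm, outer at +-36; low screw heads stand on them to 34.5 mm above the bench
- stop_face (a point): point on the stop block's face, where the plate's nose must end: x = 112 mm, y = 0 in the jig, 29 mm above the bench
- earth_bar: copper bar 255 x 26 mm in the groove, from x = -156 to +99 mm in the jig, moving only up and down on springs, always level. Origin: centre of its top. Free, its top stands 6 mm above the bed (30 mm above the bench) and carries the plate. 5.5 N starts it down, 7 N sinks it flush with the bed (plate's weight included)
- leaf: flat hold-down spring, 30 mm wide, 1.5 mm steel, clamped on the stop block: slopes back (to -x) and down to a bend at x = 67 mm in the jig, 7.5 mm above the bed, then turns up into a lip. Origin: where it leaves the block. A plate pressed on the bed slips under and raises the bend 2.5 mm (about 6 N down on it); a plate riding up on the copper bar jams against the lip's edge
- lip (a point): lower edge of the leaf's free end (the lip): x = 46 mm, y = 0 in the jig, 12.5 mm above the bed (36.5 mm above the bench) when nothing is under the leaf; about 3.5 mm higher with the plate under it. Pressed with about 18 N near its tail (100 mm behind the nose), the plate drags with about 4 N, under the leaf about 8 N
- plate: loose flat steel plate 120 x 45 x 10 mm (its x, y, z), about 0.42 kg, dry ground top that fingertips grip well (friction about 0.8), lying on the copper bar between the guides, long side along the jig, short of the spring: top 40 mm above the bench as it rides, 34 mm pressed down. Origin: centre of its underside; +x points to the stop
- nose (a point): middle of the plate's leading end face (60 mm ahead of the plate's origin, 5 mm above its underside)
- offcut: bystander: short flat steel offcut 60 x 45 x 10 mm lying on the bench beside the jig; origin: centre of its underside
- bolt: bystander: hexagon bolt standing on its head beside the jig, 24 mm across, 55 mm tall; origin: centre of its underside
- nut: bystander: hexagon nut 29 mm across, 14 mm tall, lying beside the jig; origin: centre of its underside
- magnet_square: bystander: triangular magnetic welding square, legs 90 mm, 18 mm thick, lying beside the jig; origin: centre of the long edge's underside
- cut_disc: bystander: dark cutting disc 115 mm across, 4 mm thick, lying on the bench; origin: centre of its underside
- hammer: bystander: hammer with a black handle, 260 mm long, lying on the bench; origin: middle of its length, underside
- wire_brush: bystander: flat brush with a wooden handle, 200 mm long, lying on the bench; origin: middle of its length, underside
- spanner: bystander: steel spanner, 180 mm long, lying on the bench; origin: middle of its length, underside
There are look-alikes about, which are no part of the job. Leave any brown or pink look-alike of the plate alone.

How it is judged:
By the outcome, as a careful person would: the job done as asked, in the order asked, and still so for the second after the job is handed in, with the robot touching nothing.
It also fails if it takes over 48 s, if anything falls off the work surface, if the arm or the gripper's body presses on something with over 40 N, if the wrist force passes 120 N, or if a joint passes its speed limit or range.

ROBOT

A 7-joint arm with a two-finger parallel gripper is mounted at the origin on the work surface. World frame = base frame: x ahead of the robot, y to its left, z up, the work surface at z = 0. Lengths are in m, angles in degrees, forces in N, time in s.
With the tool pointing down it reaches from about 0.4 to 0.9 m from the base axis. Payload 5.5 kg.
Tool frame: the origin (TCP) lies on the centre line of the jaws, within the pads' length; the fingertips stand 8 mm ahead of it and the grasp point (between the pads) lies 11 mm behind it; z points along the fingers, y is the line along which they close (so a half turn about z gives the same grasp; the last joint's range is limited). The gripper opens to 92 mm and grips with 3 to 60 N. Pads are 19 mm wide; open, the fingers measure 130 mm over their backs; the gripper's body (75 mm by 190 mm) begins 47 mm behind the grasp point.
Start: joints at [82.747, 28.699, -24.465, 88.831, 12.651, 65.22, -12.049], TCP at [0.247, -0.601, 0.235] pointing down, gripper open.
Joint ranges: [-164.97, 164.97], [-17.58, 116.51], [-87.97, 89.64], [11.32, 138.91], [-80.73, 260.73], [10.89, 115.49], [-147.41, 147.41]. Speed limits (degrees/s): [147.25, 147.25, 180, 180, 180, 180, 180].

INTERFACE

Orientations are given as [roll, pitch, yaw] about the fixed x, y, z axes, in that order (R = Rz(yaw) Ry(pitch) Rx(roll)).
In Python, from cell import state, read_camera, finish_job gives the robot as it stands.
- The arm moves only by the tool send_rows, never from a script. Its argument "series" is a list that holds one entry, the list of rows, each a list of 6 numbers: the shift along the tool's x, y, z in cm, then the turn, a rotation vector about the tool's x, y, z in degrees. A call has exactly 8 rows; each row shifts and turns the commanded pose from where the row before left it, along the tool's axes as they then stand; what a row does not reach is not made up. A row lasts 1/10 s, in which the tool goes at most 50 mm and 8.59 degrees, less where a joint would pass 70% of its speed; a pose out of reach is approached as far as the arm can. A call is refused whole if a number of a shift passes 5 or a number of a turn 8.59, either way. A call with a gripper value outside its range is refused whole. "jaw" is the finger opening in cm, from 0 to 9.18, set as the call begins (left out, the last holds). The fingers move at their own pace and stop on an object; the grip force is fixed at half the most. Time passes only in rows, so rows that do not move let the fingers close, or fill a call up. It gives the time, the measured TCP pose, the force, the opening and the grip force at its end, in the units of the state.
- state(): the state, without advancing time (a new reading comes with each control period).
- read_camera(name): name is "scene" or "side" or "wrist"; returns a dict with "color" (420x560x3 uint8, red, green, blue), "intrinsics" (3x3 intrinsics, pixels), "dist_coeffs" ([k1, k2, p1, p2, k3] as OpenCV has them; the pictures are not rectified), "pose" (4x4, takes a point from camera to world coordinates). Camera axes: x right, y down, z forward; pixel columns grow to the right and rows downward; lengths in m; the calibration is good to about 2 mm. A picture is of the moment at which its call begins. There is no depth.
- finish_job(): hands the job in; it is judged then, once.
The state is a dict: "time_s": time; "q": joint angles; "joint_vel": joint speeds; "effort": joint torques, N m; "tcp_pos": TCP position; "ee_rot": TCP orientation; "contact_force": force on the tool from outside, world axes, zero at the start; "ft_torque": the same for the moment, N m; "grip_width": finger opening in m; "grip_force": force on a finger pad.
Only numpy, scipy, OpenCV 4.12 (cv2) and the standard library are available. Lean on these libraries where they do the work, as an engineer would, in place of code of your own. Each camera call takes 0.05 s, during which the arm holds its last target. There are 200 camera calls.

## Working session

There is one attempt and no reset: what is moved stays moved. The work goes in short steps, Python scripts to look and compute and a tool call to move; the robot and the scene stay as the last step left them, time stands still between calls to the robot, and variables do not carry over. Pictures are saved under pics/ and viewed, at most 10 in all, crops included, and the job is handed in when it is done.

Besides the shell and the picture viewer there is one more tool, called after "Call:" in YAML: its name, and indented under it one key for each argument. send_rows: Moves the arm, as the interface text tells. Its arguments: {"type":"object","properties":{"series":{"type":"array","items":{"type":"array","items":{"type":"array","items":{"type":"number"}}}},"jaw":{"type":"number"}},"required":["series"]}

```bash
mkdir -p pics; ls; python3 - <<'E'
from cell import state, read_camera
import cv2, pickle
print(state())
d={}
for n in ("scene","side","wrist"):
    c=read_camera(n); d[n]=c; cv2.imwrite(f"pics/{n}0.png",c["color"][:,:,::-1])
    print(n,c["intrinsics"].tolist(),c["dist_coeffs"],c["pose"].round(3).tolist())
pickle.dump(d,open("c0.pkl","wb"))
E
```

```text
pics
{'time_s': 0.0, 'q': array([ 82.74784741,  28.75358823, -24.45286974,  88.89320186,
        12.65148599,  65.21873712, -12.04744144]), 'joint_vel': array([-0.1283066 ,  0.10690484,  0.003846  , -0.10344516,  0.00035787,
       -0.03086475, -0.03937237]), 'effort': array([ 3.21536545e-04, -5.66603422e+01, -5.81606224e+00, -2.79115498e+01,
       -6.85070269e-02,  3.08691000e-02,  2.00428331e-04]), 'tcp_pos': array([ 0.24667489, -0.6006221 ,  0.23366745]), 'ee_rot': array([-1.79888062e+02, -3.04770557e-03,  2.23375687e+01]), 'contact_force': array([-0.00085087, -0.44212987, -0.03356496]), 'ft_torque': array([-0.01523093,  0.01861584,  0.00874067]), 'grip_force': 0.0, 'grip_width': 0.09162495594907667}
scene [[477.1173769114812, 0.0, 273.04602740438554], [0.0, 477.1173769114812, 199.062628253265], [0.0, 0.0, 1.0]] [-0.16636264  0.          0.          0.          0.        ] [[-0.726, 0.388, -0.568, 1.37], [0.688, 0.426, -0.588, 0.837], [0.014, -0.817, -0.576, 0.883], [0.0, 0.0, 0.0, 1.0]]
side [[445.49023558314224, 0.0, 272.5710476671593], [0.0, 445.49023558314224, 205.27402489508484], [0.0, 0.0, 1.0]] [-0.02323935  0.          0.          0.          0.        ] [[-0.744, -0.379, 0.55, -0.01], [-0.668, 0.437, -0.602, 0.625], [-0.012, -0.816, -0.579, 0.655], [0.0, 0.0, 0.0, 1.0]]
wrist [[348.877023938901, 0.0, 282.16930718701724], [0.0, 348.877023938901, 214.6006082273368], [0.0, 0.0, 1.0]] [0.01374009 0.         0.         0.         0.        ] [[0.38, -0.897, -0.228, 0.307], [-0.925, -0.368, -0.092, -0.575], [-0.001, 0.246, -0.969, 0.383], [0.0, 0.0, 0.0, 1.0]]
```

View pics/scene0.png

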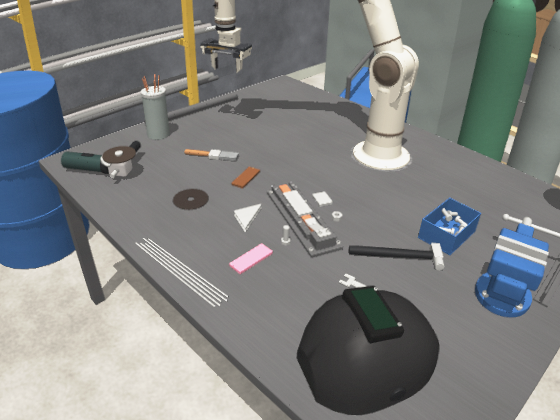

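View pics/side0.png

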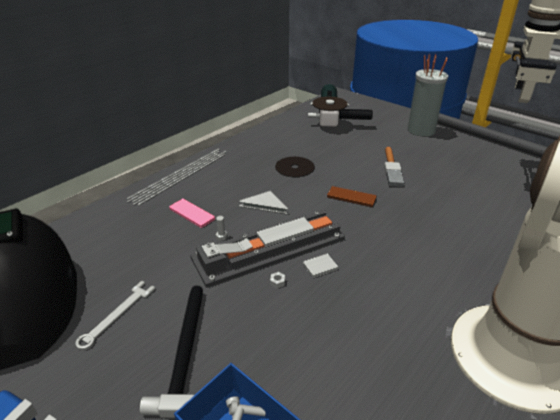

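The scene view shows the jig from about (275,190) to (335,248), with the stop at the lower right. In the side view it runs from (340,230) to (200,270), with the stop on the left. The silver plate sits in the middle, the copper bar shows on both sides of it, and the bolt is close to the stop end. I'll enlarge both.

```bash
python3 - <<'E'
import cv2, pickle, numpy as np
d=pickle.load(open("c0.pkl","rb"))
a=d["scene"]["color"][175:260,255:350,::-1]; b=d["side"]["color"][205:290,180:360,::-1]
a=cv2.resize(a,None,fx=4,fy=4,interpolation=cv2.INTER_CUBIC)
b=cv2.resize(b,None,fx=4,fy=4,interpolation=cv2.INTER_CUBIC)
cv2.imwrite("pics/cropA.png",cv2.resize(a,None,fx=1.5,fy=1.5)); cv2.imwrite("pics/cropB.png",b)
E
```

```text
(no output)
```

View pics/cropA.png

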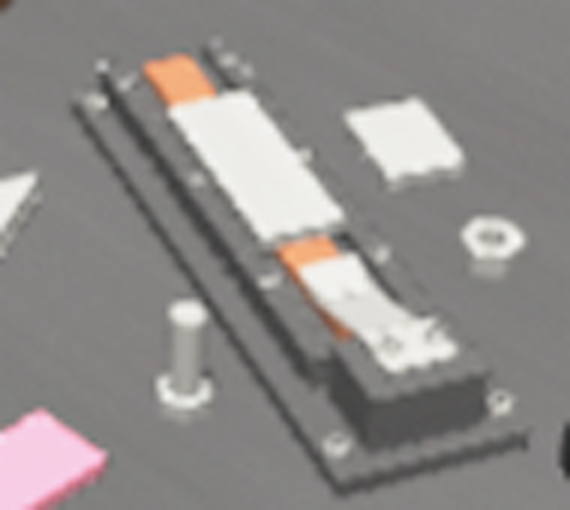

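View pics/cropB.png

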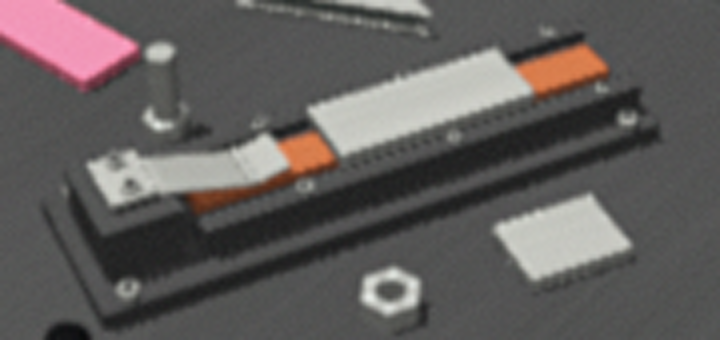

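The crops are clear. In the scene crop the plate's top corners are at (170,108), (243,92), (343,215) and (268,243). In the side crop they are at (308,107), (500,47), (533,95) and (343,152). The leaf lip lies to the stop side of the plate, with copper showing between them.

```bash
cat > h.py <<'E'
import numpy as np, cv2
def ray(c,p):
    u=cv2.undistortPoints(np.array(p,float).reshape(-1,1,2),c["intrinsics"],c["dist_coeffs"]).reshape(-1,2)
    d=np.c_[u,np.ones(len(u))]@c["pose"][:3,:3].T
    return c["pose"][:3,3],d
def onplane(c,p,z):
    o,d=ray(c,p); return o+d*((z-o[2])/d[:,2])[:,None]
def tri(c1,p1,c2,p2):
    out=[]
    (o1,D1),(o2,D2)=ray(c1,p1),ray(c2,p2)
    for a,b in zip(D1,D2):
        s=np.linalg.lstsq(np.c_[a,-b],o2-o1,rcond=None)[0]
        out.append(((o1+a*s[0]+o2+b*s[1])/2))
    return np.array(out)
E
python3 - <<'E'
import pickle
from h import *
np.set_printoptions(precision=4,suppress=True)
d=pickle.load(open("c0.pkl","rb"))
A=lambda P:(np.array(P)+.5)/6-.5+[255,175]
B=lambda P:(np.array(P)+.5)/4-.5+[180,205]
# order: tail-bolt side, tail-offcut side, nose-offcut side, nose-bolt side
pa=A([(170,108),(243,92),(343,215),(268,243)]); pb=B([(500,47),(533,95),(343,152),(308,107)])
T=tri(d["scene"],pa,d["side"],pb); print("tri",T)
for n,p in(("scene",pa),("side",pb)):
    P=onplane(d[n],p,.04); print(n,P[:,:2], "c",P.mean(0)[:2],"L",np.linalg.norm(P[2]-P[1]),np.linalg.norm(P[3]-P[0]),"W",np.linalg.norm(P[1]-P[0]),np.linalg.norm(P[3]-P[2]))
    v=(P[2]+P[3]-P[0]-P[1]); print("yaw",np.degrees(np.arctan2(v[1],v[0])))
# base plate bottom edge corners / long edges (offcut side in side view, bolt side in scene view)
q=onplane(d["side"],B([(108,325),(655,140)]),0.0);v=q[0]-q[1];print("jig edge side",q,np.linalg.norm(v),np.degrees(np.arctan2(v[1],v[0])))
q=onplane(d["scene"],A([(72,108),(340,492),(525,445)]),0.0);v=q[1]-q[0];print("jig edge scene",q,np.linalg.norm(v),np.degrees(np.arctan2(v[1],v[0])))
# lip upper edge z~.038
print("lip",onplane(d["side"],B([(247,133),(285,170)]),.038),onplane(d["scene"],A([(300,268),(358,250)]),.038))
print("copper tail",onplane(d["side"],B([(585,43),(608,72)]),.03),onplane(d["scene"],A([(145,66),(188,55)]),.03))
print("bolt top",onplane(d["side"],B([(160,48)]),.055),onplane(d["scene"],A([(187,308)]),.055))
E
```

```text
tri [[ 0.4901 -0.0299  0.0389]
 [ 0.4512 -0.0127  0.0371]
 [ 0.4945  0.0979  0.0402]
 [ 0.5352  0.084   0.0384]]
scene [[ 0.4922 -0.0269]
 [ 0.4533 -0.0117]
 [ 0.4944  0.0979]
 [ 0.5384  0.0887]] c [0.4946 0.037 ] L 0.11700115328824272 0.12451610565677075 W 0.0417423003091939 0.04501820486418487
yaw 68.82456433163185
side [[ 0.4899 -0.0305]
 [ 0.4483 -0.0077]
 [ 0.4947  0.0976]
 [ 0.5352  0.0821]] c [0.492  0.0354] L 0.1150847530127035 0.121413131532035 W 0.04741467567685818 0.04342621059068801
yaw 67.19299022060504
jig edge side [[ 0.5253  0.2418  0.    ]
 [ 0.4002 -0.0618  0.    ]] 0.32839899911390835 67.60868508453842
jig edge scene [[ 0.4902 -0.1039  0.    ]
 [ 0.611   0.2075  0.    ]
 [ 0.523   0.2446  0.    ]] 0.33403708564778456 68.7891949094363
lip [[0.5464 0.1185 0.038 ]
 [0.5095 0.1269 0.038 ]] [[0.5395 0.1114 0.038 ]
 [0.508  0.1207 0.038 ]]
copper tail [[ 0.4629 -0.0769  0.03  ]
 [ 0.4364 -0.0631  0.03  ]] [[ 0.4638 -0.0748  0.03  ]
 [ 0.439  -0.0669  0.03  ]]
bolt top [[0.6215 0.1117 0.055 ]] [[0.6172 0.1115 0.055 ]]
```

The plate's centre is near (0.493, 0.036), the jig's yaw is about 68.2° and the jig's origin is about (0.507, 0.072). That puts the nose at jig x ≈ +21 mm, leaving about 91 mm to travel. I'll close the jaws and move over the plate's tail, with the tool's x along the jig.

Call:
send_rows:
  series:
    - [[2.7,-2.9,0,0,0,-5.7],[3.0,-2.6,0,0,0,-5.7],[3.3,-2.3,0,0,0,-5.7],[3.5,-2.0,0,0,0,-5.7],[3.7,-1.6,0,0,0,-5.7],[3.8,-1.2,0,0,0,-5.7],[3.9,-0.8,0,0,0,-5.7],[4.0,-0.4,0,0,0,-5.7]]
  jaw: 0

```text
time_s: 0.95
tcp_pos: [0.3638, -0.3017, 0.2347]
ee_rot: [-180.0, 0.0, 68.2]
contact_force: [0.3, -1.1, 1.2]
grip_width: 0.0324
grip_force: 0.0
```

Call:
send_rows:
  series:
    - [[4.0,0,0.5,0,0,0],[4.0,0,1.0,0,0,0],[4.0,-0.1,1.0,0,0,0],[4.0,-0.1,1.0,0,0,0],[4.0,-0.1,1.5,0,0,0],[4.0,-0.1,1.5,0,0,0],[4.0,-0.1,1.5,0,0,0],[2.2,-0.1,1.0,0,0,0]]

```text
time_s: 1.75
tcp_pos: [0.4719, -0.0175, 0.144]
ee_rot: [-180.0, -0.1, 68.1]
contact_force: [-0.1, -0.2, 0.1]
grip_width: 0.0006
grip_force: 0.0
```

```bash
python3 - <<'E'
from cell import state, read_camera
import cv2, pickle
c=read_camera("wrist"); s=state(); print(s["tcp_pos"],s["ee_rot"],s["contact_force"],s["grip_width"])
cv2.imwrite("pics/w1.png",c["color"][:,:,::-1]); pickle.dump(c,open("w1.pkl","wb"))
E
```

```text
[ 0.47204043 -0.01458676  0.14325843] [-179.90905674   -0.21255036   68.28997046] [ 0.74190603  3.51042603 -0.04041691] 0.0001931370156028644
```

View pics/w1.png

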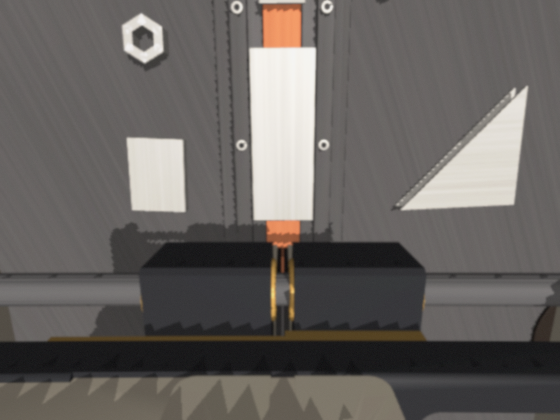

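The wrist view shows the plate straight ahead, with corners at about (250,48), (315,48), (314,220) and (252,220). Copper shows beyond the nose and the lip edge is at about (282,2). The guides' screws are at (241,145) and (324,145). I'll work these out in the jig and tool frames.

```bash
python3 - <<'E'
import pickle
from h import *
np.set_printoptions(precision=4,suppress=True)
c=pickle.load(open("w1.pkl","rb"))
img=c["color"].astype(int); 
m=((img.min(2)>190)&(img.max(2)-img.min(2)<40)).astype(np.uint8)
cs,_=cv2.findContours(m,0,2)
k=[x for x in cs if cv2.pointPolygonTest(x,(283,130),False)>=0][0]
P=onplane(c,k.reshape(-1,2),.04)[:,:2].astype(np.float32)
r=cv2.minAreaRect(P*1000);print("plate rect mm",r)
def rep(n,p,z):
    print(n,onplane(c,p,z)[:,:2]*1000)
rep("screws",[(241,145),(324,145),(237,7),(327,7)],.0345)
rep("lip edge",[(282,2)],.0365)
rep("copper L/R near nose",[(263,30),(300,30)],.03)
T=np.array([0.4720,-0.0146,0.1433])
rv=cv2.Rodrigues(c["pose"][:3,:3].T)[0]; t=-c["pose"][:3,:3].T@c["pose"][:3,3]
y=np.array([np.sin(np.radians(68.2)),-np.cos(np.radians(68.2)),0])
for o in(-.019,0,.019):
    for dz in (-.008,.011,.058): print(o,dz,cv2.projectPoints((T+y*o+[0,0,dz])[None],rv,t,c["intrinsics"],c["dist_coeffs"])[0].ravel())
E
```

```text
plate rect mm ((493.0975341796875, 36.35813522338867), (117.9351806640625, 43.793304443359375), 68.1056900024414)
screws [[463.4876  43.2053]
 [519.5602  20.6851]
 [496.9232 126.3147]
 [552.2436 104.0784]]
lip edge [[525.4638 117.3727]]
copper L/R near nose [[507.7968 108.3134]
 [531.2979  98.8687]]
-0.019 -0.008 [241.6059 262.0093]
-0.019 0.011 [236.5866 278.6137]
-0.019 0.058 [216.5185 344.9433]
0 -0.008 [280.8936 261.9592]
0 0.011 [280.6992 278.5549]
0 0.058 [279.9225 344.8315]
0.019 -0.008 [320.1904 261.9257]
0.019 0.011 [324.823  278.5242]
0.019 0.058 [343.3476 344.8373]
```

The near view agrees: the plate's centre is (0.4931, 0.0364) at yaw 68.1°, and the jig's axis is at 68.3°. The TCP is 55 mm behind the plate's centre and 1 mm left of the axis. I'll go forward 15 mm and descend to just above the plate.

Call:
send_rows:
  series:
    - [[0.5,0.1,1.0,0,0,0],[0.5,0,1.8,0,0,0],[0.4,0,1.8,0,0,0],[0,0,1.6,0,0,0],[0,0,1.2,0,0,0],[0,0,0.6,0,0,0],[0,0,0.3,0,0,0],[0,0,0,0,0,0]]

```text
time_s: 2.6
tcp_pos: [0.4778, -0.0088, 0.0617]
ee_rot: [180.0, 0.0, 67.9]
contact_force: [-1.2, -0.6, -0.9]
grip_width: 0.0002
grip_force: 0.0
```

```bash
python3 - <<'E'
from cell import state, read_camera
import cv2, numpy as np
s=state(); print(s["tcp_pos"],s["ee_rot"],s["contact_force"])
a=read_camera("side")["color"][170:290,190:360,::-1]; b=read_camera("scene")["color"][150:270,230:350,::-1]
f=lambda x:cv2.resize(x,None,fx=2.7,fy=4,interpolation=cv2.INTER_CUBIC)
cv2.imwrite("pics/n1.png",f(np.hstack([a,b])))
E
```

```text
[ 0.47775977 -0.00882288  0.06172189] [1.79995222e+02 7.20737802e-03 6.79036436e+01] [-1.20568198 -0.64460888 -0.88154863]
```

View pics/n1.png

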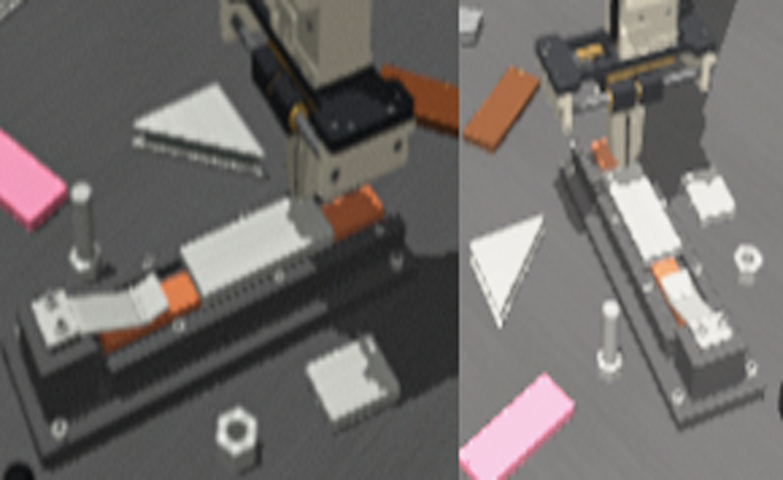

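Side and scene views show narrow closed fingers at about (310,180) in the left half, just above the plate's tail and clear of the guides. I'll shift 7 mm forward and 2 mm left, then lower onto the plate.

Call:
send_rows:
  series:
    - [[0.4,-0.1,0,0,0,-0.3],[0.3,-0.1,0.2,0,0,0],[0,0,0.4,0,0,0],[0,0,0.4,0,0,0],[0,0,0.3,0,0,0],[0,0,0.2,0,0,0],[0,0,0.1,0,0,0],[0,0,0,0,0,0]]

```text
time_s: 3.5
tcp_pos: [0.4782, -0.0013, 0.0456]
ee_rot: [-180.0, 0.0, 68.2]
contact_force: [-0.6, -0.0, 2.0]
grip_width: 0.0008
grip_force: 0.8
```

Call:
send_rows:
  series:
    - [[0,0,0.1,0,0,0],[0,0,0.1,0,0,0],[0,0,0.1,0,0,0],[0,0,0,0,0,0],[0,0,0,0,0,0],[0,0,0,0,0,0],[0,0,0,0,0,0],[0,0,0,0,0,0]]

```text
time_s: 4.3
tcp_pos: [0.4784, -0.0013, 0.0428]
ee_rot: [180.0, 0.0, 68.2]
contact_force: [-1.0, -0.2, 1.7]
grip_width: 0.0004
grip_force: 1.1
```

Call:
send_rows:
  series:
    - [[0,0,0.05,0,0,0],[0,0,0.05,0,0,0],[0,0,0.05,0,0,0],[0,0,0,0,0,0],[0,0,0,0,0,0],[0,0,0,0,0,0],[0,0,0,0,0,0],[0,0,0,0,0,0]]

```text
time_s: 5.1
tcp_pos: [0.4792, -0.0012, 0.0422]
ee_rot: [179.9, 0.0, 68.2]
contact_force: [-2.9, -1.7, 13.5]
grip_width: 0.0006
grip_force: 6.8
```

Call:
send_rows:
  series:
    - [[0,0,0.05,0,0,0],[0,0,0,0,0,0],[0.1,0,0,0,0,0],[0.2,0,0,0,0,0],[0.2,0,0,0,0,0],[0.2,0,0,0,0,0],[0.2,0,0,0,0,0],[0,0,0,0,0,0]]

```text
time_s: 5.9
tcp_pos: [0.4827, 0.0062, 0.0422]
ee_rot: [179.9, 0.1, 68.2]
contact_force: [-5.0, -3.8, 19.5]
grip_width: 0.0003
grip_force: 9.7
```

```bash
cat > look.py <<'E'
import sys,pickle
from h import *
from cell import state, read_camera
c=read_camera("wrist"); n=sys.argv[1]; cv2.imwrite(f"pics/{n}.png",c["color"][:,:,::-1])
s=state(); print(s["tcp_pos"],s["ee_rot"],s["contact_force"])
pickle.dump(c,open(n+".pkl","wb"))
E
python3 look.py w2
```

```text
[0.48269009 0.00622072 0.04220063] [1.79870899e+02 1.00838636e-01 6.82126119e+01] [-4.11674157 -3.30273227 19.78408302]
```

View pics/w2.png

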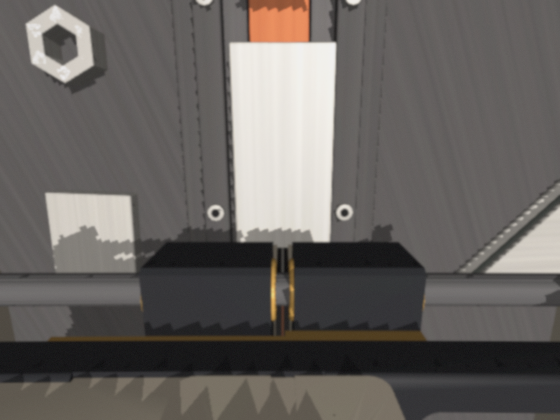

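The plate is pressed, with its nose edge at row 42 between columns 230 and 335, square between the guides. I'll check that it moved with the fingers.

```bash
cat > nose.py <<'E'
import sys,pickle
from h import *
c=pickle.load(open(sys.argv[1]+".pkl","rb")); a=list(map(float,sys.argv[2:]))
N=onplane(c,[a[:2],a[2:4]],.034)[:,:2]*1000
e=np.array([.371,.9285]); g=np.array([-.9285,.371]); O=np.array([491.5,31.9])
print("jig-line coords (along from screw pair, left):",[( (n-O)@e,(n-O)@g) for n in N])
print("screws",[((n-O)@e,(n-O)@g) for n in onplane(c,[[215,212],[345,212]],.0345)[:,:2]*1000])
E
python3 nose.py w2 230 43 335 43
```

```text
jig-line coords (along from screw pair, left): [(np.float64(72.33937395712668), np.float64(20.4526857211692)), (np.float64(72.34206325434054), np.float64(-22.81675164318549))]
screws [(np.float64(0.7465485012121729), np.float64(30.05863989910464)), (np.float64(0.6981669093355478), np.float64(-30.106136262540836))]
```

Call:
send_rows:
  series:
    - [[0.2,0,0,0,0,0],[0.3,0,0,0,0,0],[0.3,0,0,0,0,0],[0.3,0,0,0,0,0],[0.3,0,0,0,0,0],[0.2,0,0,0,0,0],[0.1,0,0,0,0,0],[0,0,0,0,0,0]]

```text
time_s: 6.75
tcp_pos: [0.4889, 0.022, 0.0422]
ee_rot: [179.9, 0.1, 68.2]
contact_force: [-4.5, -3.1, 19.4]
grip_width: 0.0004
grip_force: 9.6
```

Call:
send_rows:
  series:
    - [[0.2,0,0,0,0,0],[0.3,0,0,0,0,0],[0.3,0,0,0,0,0],[0.3,0,0,0,0,0],[0.3,0,0,0,0,0],[0.3,0,0,0,0,0],[0.2,0,0,0,0,0],[0,0,0,0,0,0]]

```text
time_s: 7.55
tcp_pos: [0.4953, 0.0381, 0.0422]
ee_rot: [179.9, 0.3, 68.2]
contact_force: [-6.2, -6.8, 21.2]
grip_width: 0.0009
grip_force: 11.2
```

```bash
python3 look.py w3
```

```text
[0.49530905 0.03812434 0.0421766 ] [179.90747231   0.26035847  68.15786086] [-5.91917865 -6.77062609 22.68878769]
```

View pics/w3.png

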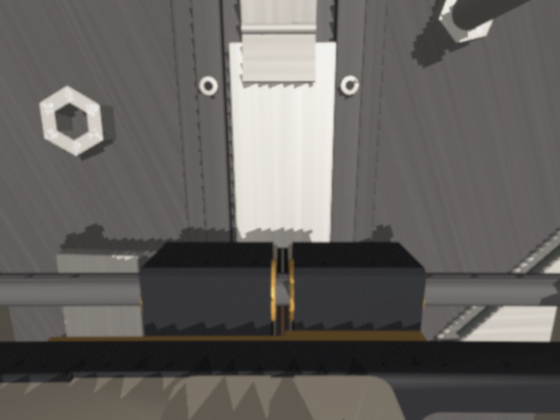

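The nose edge is still at row 43, so there is no slip. It lies under the lip (lip edge at row 80), just short of the bend at row 28. I'll keep sliding.

Call:
send_rows:
  series:
    - [[0.2,0,0,0,0,0],[0.3,0,0,0,0,0],[0.3,0,0,0,0,0],[0.3,0,0,0,0,0],[0.3,0,0,0,0,0],[0.3,0,0,0,0,0],[0.3,0,0,0,0,0],[0,0,0,0,0,0]]

```text
time_s: 8.4
tcp_pos: [0.5028, 0.0571, 0.0422]
ee_rot: [179.9, 0.2, 68.2]
contact_force: [-5.4, -6.6, 21.9]
grip_width: 0.0002
grip_force: 10.8
```

Call:
send_rows:
  series:
    - [[0.3,0,0,0,0,0],[0.3,0,0,0,0,0],[0.3,0,0,0,0,0],[0.3,0,0,0,0,0],[0.3,0,0,0,0,0],[0.2,0,0,0,0,0],[0.2,0,0,0,0,0],[0,0,0,0,0,0]]

```text
time_s: 9.2
tcp_pos: [0.5098, 0.0747, 0.0422]
ee_rot: [179.9, 0.2, 68.2]
contact_force: [-7.0, -5.7, 22.2]
grip_width: 0.0005
grip_force: 10.8
```

Call:
send_rows:
  series:
    - [[0.2,0,0,0,0,0],[0.2,0,0,0,0,0],[0.2,0,0,0,0,0],[0.1,0,0,0,0,0],[0.1,0,0,0,0,0],[0,0,0,0,0,0],[0,0,0,0,0,0],[0,0,0,0,0,0]]

```text
time_s: 10.0
tcp_pos: [0.5126, 0.0819, 0.0422]
ee_rot: [179.9, 0.2, 68.2]
contact_force: [-6.1, -6.1, 20.5]
grip_width: 0.0004
grip_force: 10.8
```

Call:
send_rows:
  series:
    - [[0.1,0,0,0,0,0],[0.1,0,0,0,0,0],[0.1,0,0,0,0,0],[0,0,0,0,0,0],[0,0,0,0,0,0],[0,0,0,0,0,0],[0,0,0,0,0,0],[0,0,0,0,0,0]]

```text
time_s: 10.8
tcp_pos: [0.5137, 0.0845, 0.0422]
ee_rot: [179.9, 0.3, 68.2]
contact_force: [-6.8, -6.5, 21.6]
grip_width: 0.0005
grip_force: 11.0
```

Call:
send_rows:
  series:
    - [[0.1,0,0,0,0,0],[0.1,0,0,0,0,0],[0,0,0,0,0,0],[0,0,0,0,0,0],[0,0,0,0,0,0],[0,0,0,0,0,0],[0,0,0,0,0,0],[0,0,0,0,0,0]]

```text
time_s: 11.6
tcp_pos: [0.5137, 0.0846, 0.0421]
ee_rot: [180.0, 0.5, 68.1]
contact_force: [-8.0, -10.1, 27.3]
grip_width: 0.0005
grip_force: 13.0
```

Call:
send_rows:
  series:
    - [[0.1,0,0,0,0,0],[0.05,0,0,0,0,0],[0,0,0,0,0,0],[0,0,0,0,0,0],[0,0,0,0,0,0],[0,0,0,0,0,0],[0,0,0,0,0,0],[0,0,0,0,0,0]]

```text
time_s: 12.4
tcp_pos: [0.5137, 0.0847, 0.0421]
ee_rot: [180.0, 0.6, 68.1]
contact_force: [-10.0, -13.6, 29.0]
grip_width: 0.0005
grip_force: 14.5
```

The TCP is stalled and the force is rising, so the nose is against the stop. I'll ease the forward push and then lift straight off.

Call:
send_rows:
  series:
    - [[-0.1,0,0,0,0,0],[-0.1,0,0,0,0,0],[0,0,-0.1,0,0,0],[0,0,-0.1,0,0,0],[0,0,-0.2,0,0,0],[0,0,-0.5,0,0,0],[0,0,-1.0,0,0,0],[0,0,-1.5,0,0,0]]

```text
time_s: 13.2
tcp_pos: [0.5137, 0.0888, 0.0751]
ee_rot: [-179.9, 0.0, 68.3]
contact_force: [-0.4, -0.6, 0.3]
grip_width: 0.0004
grip_force: 0.0
```

Call:
send_rows:
  series:
    - [[-1,0,-2,0,0,0],[-2,0,-2,0,0,0],[-2,0,-2,0,0,0],[-2,0,-1.5,0,0,0],[-1,0,-1,0,0,0],[0,0,0,0,0,0],[0,0,0,0,0,0],[0,0,0,0,0,0]]

```text
time_s: 14.0
tcp_pos: [0.4846, 0.015, 0.1597]
ee_rot: [-180.0, -0.0, 68.3]
contact_force: [-0.3, -0.3, 0.3]
grip_width: 0.0006
grip_force: 0.0
```

```bash
python3 look.py w4; python3 - <<'E'
from cell import read_camera
import cv2, numpy as np
w=cv2.imread("pics/w4.png")
a=read_camera("side")["color"][190:290,190:350,::-1]
cv2.imwrite("pics/end.png",np.vstack([cv2.resize(w,(400,300)),cv2.resize(a,(400,250),interpolation=cv2.INTER_CUBIC)]))
E
```

```text
[0.4844254  0.01504949 0.15945387] [-1.79961598e+02 -2.11605815e-02  6.83120807e+01] [-0.08614889  0.44147336 -0.44414046]
```

View pics/end.png

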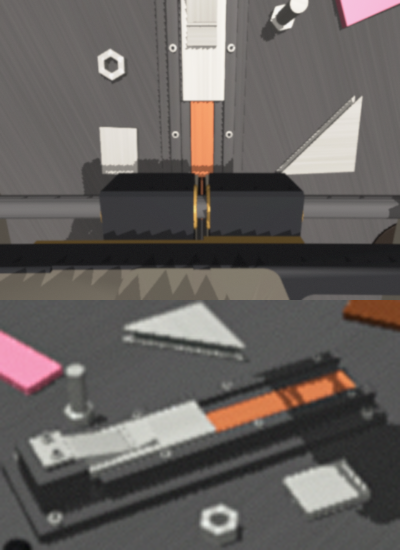

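The plate is under the leaf and lies flat, with its tail edge at about (285,141) in the full-size wrist picture. I'll check the tail position against the screws.

```bash
python3 - <<'E'
import pickle
from h import *
c=pickle.load(open("w4.pkl","rb")); im=c["color"].astype(int)
m=((im.min(2)>190)&(im.max(2)-im.min(2)<40)).astype(np.uint8)
rows=[np.where(m[100:170,x])[0].max()+100 for x in range(262,308,3)]; print(rows)
r=np.median(rows)+.5
e=np.array([.371,.9285]); O=np.array([491.5,31.9])
f=lambda p,z:(onplane(c,[p],z)[0,:2]*1000-O)@e
print("tail along",f((285,r),.034),"tilt chk z=.037",f((285,r),.037),"screws",f((242,188),.0345),f((324,188),.0345),f((242,67),.0345),f((324,67),.0345))
E
```

```text
[np.int64(139), np.int64(139), np.int64(139), np.int64(139), np.int64(139), np.int64(139), np.int64(139), np.int64(139), np.int64(139), np.int64(139), np.int64(139), np.int64(139), np.int64(139), np.int64(139), np.int64(139), np.int64(139)]
tail along 38.10099318615881 tilt chk z=.037 38.209387165490796 screws 0.34120673095968534 0.4199489851214029 89.83476375990257 89.8958769256463
```

```bash
python3 -c "
from cell import finish_job
print(finish_job())"
```

```text
the job is handed in; nothing more can be done
None
```

The plate is loaded: its nose is against the stop, the leaf spring holds it down flat, the fingers are clear, and I handed the job in at about 14 s of the 48 s allowed (the judge's result wasn't shown).

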